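Open the soap-stamping press and hold its plunger up

ROBOT

A 7-joint arm with a two-finger parallel gripper is mounted at the origin on the work surface. World frame = base frame: x ahead of the robot, y to its left, z up, the work surface at z = 0. Lengths are in m, angles in rad, forces in N, time in s.
With the tool pointing down it reaches from about 0.375 to 0.925 m from the base axis. Payload 3.1 kg.
Tool frame: the origin (TCP) lies midway between the tips of the shut fingers; the grasp point (between the pads) lies 19 mm behind it; z points along the fingers, y is the line along which they close (so a half turn about z gives the same grasp; the last joint's range is limited). The gripper opens to 85 mm and grips with 20 to 120 N. Pads are 22 mm wide; open, the fingers measure 114 mm over their backs; the gripper's body (76 mm by 85 mm) begins 54 mm behind the grasp point. The pads swing forward as they close: fully open they stand 13 mm farther back than shut.
Start: joints at [-1.289, 0.383, 0.044, 1.598, -0.018, 1.161, -0.05], TCP at [0.241, 0.604, 0.231] pointing down, gripper open.
Joint ranges: [-2.61, 2.61], [-0.41, 2.15], [-1.48, 1.57], [0, 2.5], [-1.57, 4.71], [0.05, 1.97], [-2.85, 2.85]. Speed limits (rad/s): [2.79, 2.79, 3.14, 3.14, 3.14, 3.14, 3.14].

INTERFACE

Orientations are given as a rotation vector (axis times angle).
In Python, from plant import readout, vision, manip, finder gives the robot as it stands. The module is installed in compiled form; this text tells all that it offers.
- The arm moves only by the shell command python3 -m pendant 'ROWS' [FORCE]. ROWS is a JSON object of lists of equal length, an entry for each row: "dp": the shift along the world's x, y, z in m, a list of three; "turn": the turn about the world's z in rad; "gripper": the opening, from -1 (shut) to 1 (fully open). A call has 1 to 20 rows; each row shifts and turns the commanded pose from where the row before left it; what a row does not reach is not made up. A row lasts 1/8 s, in which the tool goes at most 62.5 mm and 10.7 degrees, less where a joint would pass 70% of its speed; a pose out of reach is approached as far as the arm can. A call is refused whole if a number of a shift passes 0.0625 or a number of a turn 0.188, either way. A call with a gripper value outside its range is refused whole. The fingers move at their own pace and stop on an object; FORCE is the grip in N (left out, the last holds). Time passes only in rows, so rows that do not move let the fingers close. It gives the time, the measured TCP pose, the force, the opening and the grip force at its end, in the units of the state.
- readout.sense(): the state, without advancing time (a new reading comes with each control period).
- vision.snapshot(name): name is "side" or "top"; returns a dict with "pixels" (384x512x3 uint8, red, green, blue), "fx", "fy", "cx", "cy" (pixels), "pose" (4x4, takes a point from camera to world coordinates). Camera axes: x right, y down, z forward; pixel columns grow to the right and rows downward; lengths in m; the calibration is good to about 2 mm. A picture is of the moment at which its call begins. There is no depth.
- manip.sign_off(): hands the job in; it is judged then, once.
Trained networks look in the newest picture that a camera, given by its name, has taken for a name from the list of things; names that differ only in an ending like _2 or _b are one class to them, and where a whole thing is asked for, a point or a joint stands for the part that bears it (a point fixed in the world has none). Each returns a list of dicts, best first, with "confidence" (0 to 1); they miss things now and then, are a little off and sometimes report something else, mostly with a low value. They report only what shows in the picture. A call takes as long as a camera call. They do not tell look-alikes from the thing itself.
- finder.spot_in(camera, target): "at" ([column, row] in pixels, amid what is visible of it).
- finder.silhouettes(camera, target): "region" (384x512 bool, what is visible of it) and "at" ([column, row] in pixels, amid what is visible of it).
- finder.spot_point(camera, target): "at" ([column, row] in pixels: a listed point, or the origin of a listed thing).
The state is a dict: "time": time; "joint_pos": joint angles; "joint_velocities": joint speeds; "joint_efforts": joint torques, N m; "ee_pos": TCP position; "tcp_rot": TCP orientation; "wrist_force": force on the tool from outside, world axes, zero at the start; "ft_torque": the same for the moment, N m; "opening": finger opening in m; "grasp_force": force on a finger pad.
Only numpy, scipy, OpenCV 4.12 (cv2) and the standard library are available. Lean on these libraries where they do the work, as an engineer would, in place of code of your own. Each camera call takes 0.05 s, during which the arm holds its last target. There are 200 camera calls.

TASK

The bar in the hand soap press on the counter has been stamped and I want to take it out. Pull the press's lock knob straight out until it clicks and stays out, then grip the plunger's T-handle and draw the plunger straight up, square to its sleeve so that it does not bind, about 45 mm, so that the front window is fully open but the plunger stays well inside the sleeve. Finish holding it up there by the handle, knob still out, stamped bar still in the press and the other things on the counter left where they are.

Things in the scene. Friction and masses are not known exactly. Their poses are not given: they have to be found in the camera images.
- press: green-painted metal hand press fixed to the counter: base 150 x 190 x 15 mm with an upright square sleeve in its middle, 62 mm outside, 41.5 mm bore, rim 150 mm above the counter. Origin: centre of the base's underside, on the bore's axis. x: out through the window low in the sleeve's front (41.5 mm wide, 15 to 70 mm above the counter); z: up; the lock knob is on the -y side.
- window_top (a point): middle of the upper edge of the window on the sleeve's front face, 70 mm above the counter
- lock (a joint): lock bolt, how far it is pulled out along the press's -y, in m. 0: home, its nose sits in a groove of the plunger and locks it; 0.012: fully out, plunger free. Spring detent: it needs about 6 N to start either way, snaps over the middle and stays at the end it was left at.
- knob (a point): centre of the lock bolt's black round knob, 26 mm diameter, 20 mm long, axis level along the press's y; 125 mm above the counter, 64 mm from the bore's axis when home, 76 mm when out; moves with the bolt. Between it and the sleeve is a 19 mm thick guide stub; free above, below and on both sides.
- handle (a point): centre of the plunger's T-handle: flat-sided steel bar 110 mm long (along the press's x), 18 mm wide (y), 20 mm high, joined in its middle to an 18 mm round stem below. At the start 190 mm above the counter, 30 mm between its underside and the sleeve's rim.
- stamp_face (a point): centre of the stamp face, the plunger's lower end, 153 mm below handle. At the start it lies on the stamped bar, 37 mm above the counter. Drawn up 33 mm it is level with the window's top edge.
- plunger: the loose plunger as a whole, 0.5 to 0.8 kg: aluminium block 40 x 40 mm square and 110 mm long, sliding with 0.75 mm play per side in the sleeve, with stem and T-handle on top; let go, it drops. Origin at the stamp face, axes as the press's, z up.
- pressed_soap: stamped guest soap 39 x 39 x 22 mm lying on the press's bed under the plunger, seen in the window; origin at the centre of its underside. Stays there.
- soap_bar1: loose cream-coloured soap bar 90 x 52 x 34 mm on the counter beside the press; origin at the centre of its underside. Leave alone.
- soap_bar2: a second such soap bar. Leave alone.
- brush: loose wooden scrubbing brush 95 x 40 x 38 mm on the counter beside the press; origin at the centre of its underside. Leave alone.
Not all that is in view belongs to the job. Leave any blue or orange look-alike of the press alone.

How it is judged:
On the way, in this order (a step that is already met when the one before it is completed fails the run):
1. the lock knob is pulled out past its detent, the plunger still down (value of joint lock above 0.0095 m and z of stamp_face in the frame of press below 0.045 m), for 0.2 s.
2. the plunger is drawn up until the window is fully open and held there by the fingers (z of stamp_face in the frame of press between 0.07 and 0.094 m and contact force between the fingers and plunger above 3 N), for 0.5 s.
At the end, for the whole second after the job is handed in: for the last second the fingers hold the plunger (over 3 N), within 0.05 rad of upright, under 20 N against the press, stamp face 70 to 94 mm above the counter; knob out over 9.5 mm; the stamped bar lies on the bed within 12 mm of its place, the plunger not on it (all of step 2 and angle between the z axis of plunger and the z axis of press, either way round below 0.05 rad and value of joint lock above 0.0095 m and contact force between plunger and pressed_soap below 0.5 N and z of pressed_soap in the frame of press below 0.02 m and horizontal distance between pressed_soap and press below 0.012 m and contact force between plunger and press below 20 N); the arm keeps its last pose, push and grip.
It fails at once if the plunger is drawn far out of its sleeve (stamp face more than 115 mm above the counter) (z of stamp_face in the frame of press above 0.115 m).
It fails at once if the plunger binds in its sleeve or is forced against the lock: more than 40 N between plunger and press (contact force between plunger and press above 40 N).
It fails at once if a soap bar or the brush on the counter is moved by more than 15 mm (distance of any of soap_bar1, soap_bar2, brush from where it was at the start of the episode above 0.015 m).
It also fails if it takes over 48 s, if anything falls off the work surface, if the arm or the gripper's body presses on something with over 40 N, if the wrist force passes 120 N, or if a joint passes its speed limit or range.

## Working session

There is one attempt and no reset: what is moved stays moved. The work goes in short steps, Python scripts to look and compute and a shell command to move; the robot and the scene stay as the last step left them, time stands still between calls to the robot, and variables do not carry over. Pictures are saved under pics/ and viewed, at most 10 in all, crops included, and the job is handed in when it is done.

```bash
mkdir -p pics
python3 - <<'E'
from plant import readout, vision, finder
import cv2,numpy as np
s=readout.sense();print({k:np.round(v,3).tolist() for k,v in s.items()})
for c in("side","top"):
    d=vision.snapshot(c);cv2.imwrite(f"pics/{c}0.png",d["pixels"][:,:,::-1])
    print(c,d["fx"],d["fy"],d["cx"],d["cy"],np.round(d["pose"],4).tolist())
    for t in("window_top","knob","handle","stamp_face","press"):
        print(t,[(np.round(r["at"],1).tolist(),round(r["confidence"],2)) for r in finder.spot_point(c,t)][:4])
E
```

```text
{'time': 0.0, 'joint_pos': [-1.289, 0.384, 0.044, 1.6, -0.018, 1.161, -0.05], 'joint_velocities': [0.0, 0.0, 0.0, 0.001, -0.0, 0.002, -0.001], 'joint_efforts': [-0.0, -43.345, 1.024, -24.951, 0.011, 0.011, 0.0], 'ee_pos': [0.241, 0.603, 0.23], 'tcp_rot': [-0.593, -3.085, 0.004], 'wrist_force': [0.023, 0.133, 0.549], 'ft_torque': [0.021, 0.035, 0.023], 'grasp_force': 0.0, 'opening': 0.085}
side 365.3245181843682 365.3245181843682 259.2121751797881 193.69405128543497 [[-0.9973, -0.0569, 0.0464, 0.5381], [-0.0727, 0.6749, -0.7343, 0.8071], [0.0105, -0.7357, -0.6772, 0.826], [0.0, 0.0, 0.0, 1.0]]
window_top [([270.0, 141.5], 0.97), ([157.9, 277.7], 0.8), ([317.3, 253.9], 0.74), ([252.2, 193.8], 0.66)]
knob [([181.9, 251.8], 0.49), ([348.1, 233.7], 0.46)]
handle [([258.7, 163.4], 0.61)]
stamp_face []
press [([254.6, 212.3], 0.93), ([172.8, 300.1], 0.72), ([279.8, 159.3], 0.67), ([325.7, 279.7], 0.61)]
top 347.2935159858415 347.2935159858415 255.7575138967577 187.79237201166433 [[0.0126, -0.9981, 0.0608, 0.5352], [-0.9997, -0.0112, 0.0223, 0.0157], [-0.0216, -0.061, -0.9979, 1.0795], [0.0, 0.0, 0.0, 1.0]]
window_top [([368.3, 201.4], 0.83), ([194.6, 247.9], 0.82), ([274.1, 180.1], 0.68), ([165.5, 114.7], 0.56)]
knob [([200.7, 272.8], 0.63), ([292.3, 194.9], 0.57), ([174.3, 128.3], 0.53), ([398.4, 219.7], 0.46)]
handle [([274.0, 188.1], 0.97)]
stamp_face []
press [([270.8, 191.9], 0.89), ([192.0, 251.7], 0.86), ([172.5, 132.1], 0.63)]
```

View pics/side0.png

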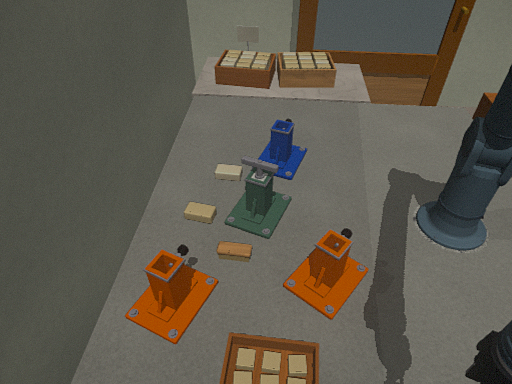

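View pics/top0.png

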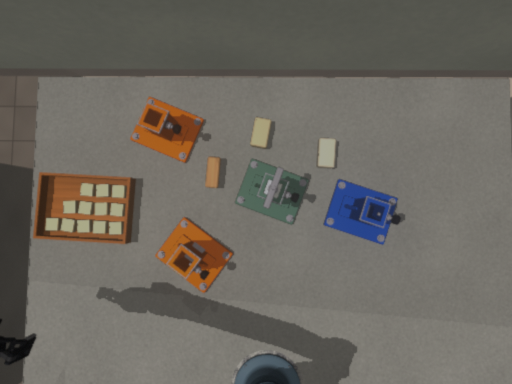

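Candidates: green press top (271,192)/side (258,210); blue look-alike top (362,211)/side (283,150); orange ones top (168,130),(195,255)/side (172,295),(326,272). I choose the green one, which has the T-handle (top 274,188) and a black knob at (295,197). Next I fit its pose and check it in a crop with the model overlaid.

```bash
cat > h.py <<'E'
import numpy as np,cv2
from plant import vision,finder,readout
def proj(d,P):
    T=np.linalg.inv(d["pose"]);p=np.asarray(P,float)@T[:3,:3].T+T[:3,3]
    return np.c_[d["fx"]*p[:,0]/p[:,2]+d["cx"],d["fy"]*p[:,1]/p[:,2]+d["cy"]]
def back(d,uv,z):
    r=d["pose"][:3,:3]@[(uv[0]-d["cx"])/d["fx"],(uv[1]-d["cy"])/d["fy"],1];o=d["pose"][:3,3]
    return o+r*(z-o[2])/r[2]
def world(q,P):
    c,s=np.cos(q[2]),np.sin(q[2]);P=np.asarray(P,float)
    return np.c_[q[0]+c*P[:,0]-s*P[:,1],q[1]+s*P[:,0]+c*P[:,1],P[:,2]]
E
python3 - <<'E'
from h import *
from scipy.optimize import least_squares
D={c:vision.snapshot(c) for c in("side","top")}
d=D["top"]
print("handle",back(d,(274,188.1),.19),"knob",back(d,(292.3,194.9),.125),"base",back(d,(270.8,191.9),0))
corn=np.array([[sx*.075,sy*.095,.015] for sx,sy in((1,1),(1,-1),(-1,-1),(-1,1))])
q=np.array([.53,-.03,-.4])
M={}
for c,d in D.items():
    hsv=cv2.cvtColor(d["pixels"],cv2.COLOR_RGB2HSV)
    m=cv2.inRange(hsv,(60,60,20),(90,255,255));m=cv2.morphologyEx(m,cv2.MORPH_CLOSE,np.ones((5,5)))
    n,l,st,ce=cv2.connectedComponentsWithStats(m);k=1+st[1:,4].argmax();print(c,st[k],ce[k]);M[c]=(l==k).astype(np.uint8)
# base + sleeve hull silhouette IoU fit (soft), base edges dominate
sl=[[a*.031,b*.031,z] for a in(1,-1) for b in(1,-1) for z in(.015,.15)]
base=[[a*.075,b*.095,z] for a in(1,-1) for b in(1,-1) for z in(0,.015)]
def cost(q):
    t=0
    for c,d in D.items():
        im=np.zeros((384*4,512*4),np.uint8)
        for B in(base,sl):cv2.fillConvexPoly(im,cv2.convexHull(np.round(proj(d,world(q,B))*4+1.5).astype(np.int32)),1)
        ref=cv2.resize(M[c],(2048,1536),interpolation=cv2.INTER_NEAREST)
        t+=1-(im&ref).sum()/(im|ref).sum()
    return t
from scipy.optimize import minimize
best=min((minimize(cost,[.54,-.03,y],method="Nelder-Mead",options=dict(initial_simplex=[[.54,-.03,y],[.56,-.03,y],[.54,-.01,y],[.54,-.03,y+.15]],maxiter=80)) for y in(-.5,-.25)),key=lambda r:r.fun)
q=best.x;print("q",q,best.fun)
ims=[]
for c,d in D.items():
    s=6;im=cv2.resize(d["pixels"][:,:,::-1],None,fx=s,fy=s,interpolation=cv2.INTER_CUBIC)
    pr=lambda P:np.round(proj(d,world(q,P))*s+s/2).astype(int)
    cv2.polylines(im,[pr(corn)],1,(0,255,255),1)
    cv2.polylines(im,[pr([[a*.031,b*.031,.15] for a,b in((1,1),(1,-1),(-1,-1),(-1,1))])],1,(255,255,0),1)
    cv2.polylines(im,[pr([[.055*a,.009*b,.2] for a,b in((1,1),(1,-1),(-1,-1),(-1,1))])],1,(0,0,255),1)
    cv2.circle(im,pr([[0,-.064,.125]])[0].tolist(),4,(255,0,255),-1)
    u,v=pr([[0,0,.1]])[0];ims.append(im[v-290:v+290,u-195:u+195])
cv2.imwrite("pics/crop1.png",np.hstack(ims))
E
```

```text
handle [ 0.5891191  -0.01124656  0.19      ] knob [ 0.57492765 -0.06356397  0.125     ] base [ 0.5886821 -0.0071669  0.       ]
side [ 225  167   66   72 2277] [258.17215635 206.95432587]
top [286 208  10   5  17] [290.35294118 210.58823529]
q [ 0.59158336 -0.00932944 -0.33572554] 1.1624313522213552
```

View pics/crop1.png

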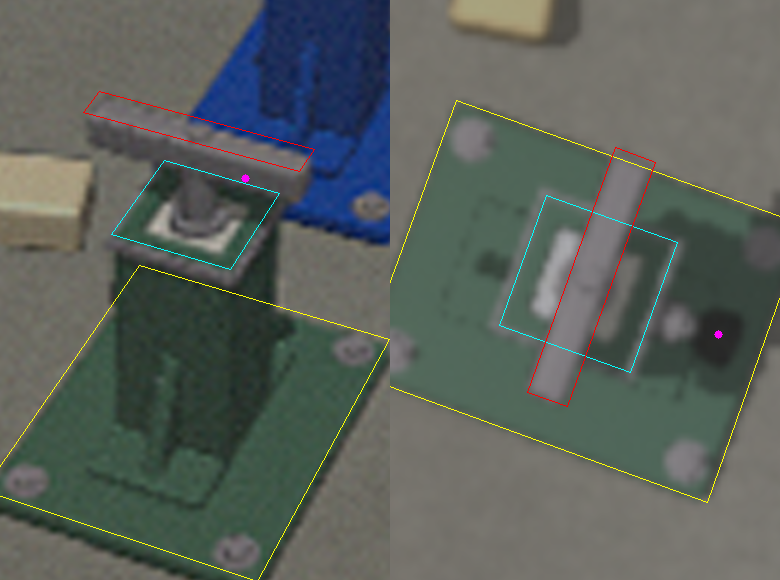

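The crop confirms the green press: T-handle, knob at right in the top view, window facing +x. The fitted base lines match both views, and the knob and handle agree to about 1 px. Now I move above the knob.

```bash
python3 -m pendant '{"dp":[[0.0206,-0.0421,0.0175],[0.0206,-0.0421,0.0175],[0.0206,-0.0421,0.0175],[0.0206,-0.0421,0.0175],[0.0206,-0.0421,0],[0.0206,-0.0421,0],[0.0206,-0.0421,0],[0.0206,-0.0421,0],[0.0206,-0.0421,0],[0.0206,-0.0421,0],[0.0206,-0.0421,0],[0.0206,-0.0421,0],[0.0206,-0.0421,0],[0.0206,-0.0421,0],[0.0206,-0.0421,0],[0.0206,-0.0421,0],[0,0,0],[0,0,0]],"turn":[-0.0954,-0.0954,-0.0954,-0.0954,-0.0954,-0.0954,-0.0954,-0.0954,-0.0954,-0.0954,-0.0954,-0.0954,-0.0954,-0.0954,-0.0954,-0.0954,0,0],"gripper":[1,1,1,1,1,1,1,1,1,1,1,1,1,1,1,1,1,1]}' 40
cat > st.py <<'E'
from plant import readout
import numpy as np
from scipy.spatial.transform import Rotation as R
s=readout.sense();M=R.from_rotvec(s["tcp_rot"]).as_matrix()
p=s["ee_pos"];q=(.5915,-.0093,-.336);c,sn=np.cos(q[2]),np.sin(q[2]);d=np.array([p[0]-q[0],p[1]-q[1]])
W=s["wrist_force"]
print("t",round(s["time"],2),"tcp",np.round(p,4),"y-angle",round(np.arctan2(M[1,1],M[0,1]),3),"zax",np.round(M[:,2],3),"in press",np.round([c*d[0]+sn*d[1],-sn*d[0]+c*d[1]],4),"F",np.round(W,1),"F press xy",np.round([c*W[0]+sn*W[1],-sn*W[0]+c*W[1]],1),"open",round(s["opening"],4),"grip",round(s["grasp_force"],1),"q7",round(s["joint_pos"][6],2))
E
python3 st.py
```

```text
time: 2.95
ee_pos: [0.5704, -0.0692, 0.3011]
tcp_rot: [-2.56, -1.82, -0.0]
wrist_force: [-0.4, -0.3, -0.3]
opening: 0.0855
grasp_force: 0.0
t 2.95 tcp [ 0.5704 -0.0692  0.3011] y-angle -0.335 zax [-0.001  0.001 -1.   ] in press [-0.0002 -0.0635] F [-0.4 -0.3 -0.3] F press xy [-0.3 -0.5] open 0.0855 grip 0.0 q7 -0.15
```

```bash
python3 -m pendant '{"dp":[[-0.001,-0.0025,-0.03],[0,0,-0.03],[0,0,-0.03],[0,0,-0.03],[0,0,-0.025],[0,0,-0.02],[0,0,-0.015],[0,0,-0.015],[0,0,0]],"turn":[0,0,0,0,0,0,0,0,0],"gripper":[1,1,1,1,1,1,1,1,1]}' 40
python3 st.py
python3 - <<'E'
from h import *
ims=[]
for c,(u,v) in dict(side=(265,190),top=(280,192)).items():
    d=vision.snapshot(c);ims.append(cv2.resize(d["pixels"][v-48:v+48,u-32:u+32,::-1],None,fx=6,fy=6,interpolation=cv2.INTER_CUBIC))
cv2.imwrite("pics/crop2.png",np.hstack(ims))
E
```

```text
time: 4.08
ee_pos: [0.5687, -0.0722, 0.1052]
tcp_rot: [-2.56, -1.819, 0.003]
wrist_force: [0.4, 0.4, 0.0]
opening: 0.0853
grasp_force: 0.0
t 4.08 tcp [ 0.5687 -0.0722  0.1052] y-angle -0.335 zax [-0.002  0.    -1.   ] in press [-0.0008 -0.0669] F [0.4 0.4 0. ] F press xy [0.2 0.5] open 0.0853 grip 0.0 q7 0.0
```

View pics/crop2.png

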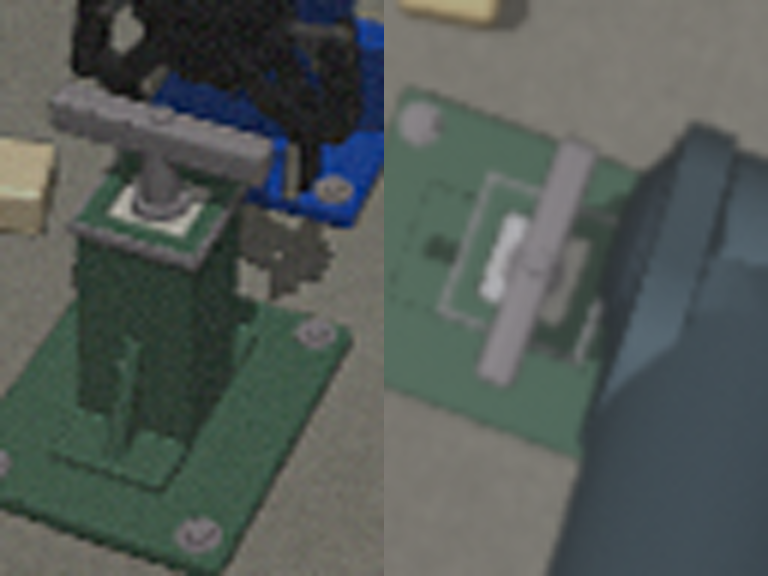

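The gripper stands behind the press on the knob side. In the side view its fingers lie either side of the hidden knob, clear of the T-handle at about (160,130) in the crop, and there is no contact force. Next I close.

```bash
python3 -m pendant '{"dp":[[0,0,0],[0,0,0],[0,0,0],[0,0,0],[0,0,0],[0,0,0]],"turn":[0,0,0,0,0,0],"gripper":[-1,-1,-1,-1,-1,-1]}' 40
python3 st.py
```

```text
time: 4.92
ee_pos: [0.568, -0.0718, 0.1066]
tcp_rot: [-2.558, -1.817, 0.003]
wrist_force: [-3.3, 2.4, 6.4]
opening: 0.0246
grasp_force: 39.2
t 4.92 tcp [ 0.568  -0.0718  0.1066] y-angle -0.336 zax [-0.004  0.002 -1.   ] in press [-0.0016 -0.0668] F [-3.3  2.4  6.4] F press xy [-3.9  1.2] open 0.0246 grip 39.2 q7 0.0
```

```bash
python3 -m pendant '{"dp":[[-0.0008,-0.0024,0],[-0.0008,-0.0024,0],[-0.0008,-0.0024,0],[-0.0008,-0.0024,0],[-0.0008,-0.0024,0],[0,0,0]],"turn":[0,0,0,0,0,0],"gripper":[-1,-1,-1,-1,-1,-1]}' 40
python3 st.py
```

```text
time: 5.68
ee_pos: [0.5638, -0.0831, 0.1066]
tcp_rot: [-2.557, -1.817, 0.003]
wrist_force: [-4.6, 2.5, 6.8]
opening: 0.0243
grasp_force: 39.2
t 5.67 tcp [ 0.5638 -0.0831  0.1066] y-angle -0.335 zax [-0.004  0.003 -1.   ] in press [-0.0018 -0.0788] F [-4.6  2.5  6.8] F press xy [-5.2  0.9] open 0.0243 grip 39.2 q7 0.02
```

```bash
python3 -m pendant '{"dp":[[-0.0006,-0.0018,0],[-0.0006,-0.0018,0],[0,0,0]],"turn":[0,0,0],"gripper":[-1,-1,-1]}' 40
python3 st.py
```

```text
time: 6.05
ee_pos: [0.5639, -0.0831, 0.1066]
tcp_rot: [-2.553, -1.818, -0.003]
wrist_force: [-2.6, 6.1, 5.5]
opening: 0.0249
grasp_force: 39.2
t 6.05 tcp [ 0.5639 -0.0831  0.1066] y-angle -0.333 zax [-0.003  0.007 -1.   ] in press [-0.0017 -0.0788] F [-2.6  6.1  5.5] F press xy [-4.4  4.9] open 0.0249 grip 39.2 q7 0.03
```

```bash
python3 -m pendant '{"dp":[[0,0,0],[0,0,0],[0,0,0],[0,0,0],[0,0,0.03],[0,0,0.04],[0,0,0.05],[0,0,0.05],[-0.025,-0.055,0.03],[-0.025,-0.055,0],[-0.025,-0.055,0],[0,0,0]],"turn":[0,0,0,0,0,0,0,0,0,0,0,0],"gripper":[1,1,1,1,1,1,1,1,1,1,1,1]}' 40
python3 st.py
python3 - <<'E'
from h import *
q=(.5915,-.0093,-.336);ims=[]
for c in("side","top"):
    d=vision.snapshot(c)
    for t in("handle","knob"):
        print(c,t,[(np.round(r["at"],1).tolist(),round(r["confidence"],2)) for r in finder.spot_point(c,t)][:4], proj(d,world(q,[[0,0,.19],[0,-.064,.125],[0,-.076,.125]])).round(1).tolist())
    s=6;im=cv2.resize(d["pixels"][:,:,::-1],None,fx=s,fy=s,interpolation=cv2.INTER_CUBIC)
    pr=lambda P:np.round(proj(d,world(q,P))*s+s/2).astype(int)
    raw=im.copy()
    for z in(.18,.2):cv2.polylines(im,[pr([[.055*a,.009*b,z] for a,b in((1,1),(1,-1),(-1,-1),(-1,1))])],1,(0,0,255),1)
    cv2.circle(im,pr([[0,-.076,.125]])[0].tolist(),4,(255,0,255),-1)
    u,v=pr([[0,-.02,.17]])[0];ims.append(im[v-200:v+200,u-195:u+195])
cv2.imwrite("pics/crop3.png",np.hstack(ims))
E
```

```text
time: 7.55
ee_pos: [0.4869, -0.2565, 0.3049]
tcp_rot: [2.572, 1.801, -0.002]
wrist_force: [0.9, 0.7, -0.4]
opening: 0.0854
grasp_force: 0.0
t 7.55 tcp [ 0.4869 -0.2565  0.3049] y-angle -0.349 zax [ 0.    -0.002 -1.   ] in press [-0.0173 -0.2678] F [ 0.9  0.7 -0.4] F press xy [0.6 1. ] open 0.0854 grip 0.0 q7 0.19
side handle [([257.6, 164.5], 0.94)] [[259.0, 163.2], [267.1, 168.3], [268.6, 166.1]]
side knob [([181.4, 253.0], 0.59), ([348.0, 233.0], 0.43)] [[259.0, 163.2], [267.1, 168.3], [268.6, 166.1]]
top handle [([272.3, 187.7], 0.76), ([297.2, 198.3], 0.43)] [[273.2, 187.2], [294.5, 196.6], [298.7, 198.1]]
top knob [([296.6, 197.0], 0.64), ([175.3, 129.0], 0.59), ([203.5, 275.9], 0.38)] [[273.2, 187.2], [294.5, 196.6], [298.7, 198.1]]
```

View pics/crop3.png

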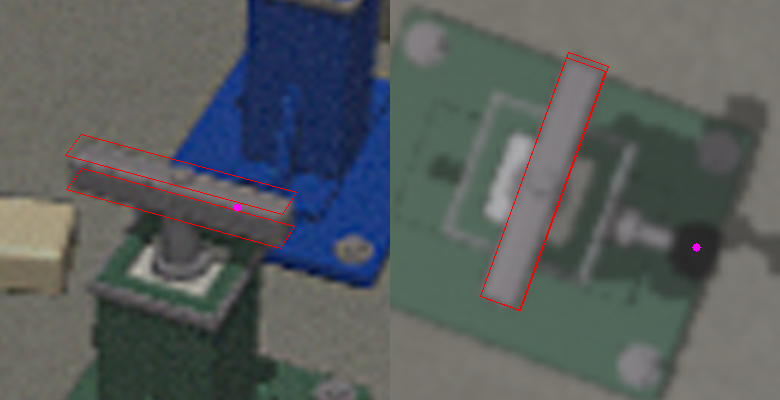

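The knob is out by about 12 mm and stays there: black at (695,250) in the crop, with the bolt showing. The handle outline matches in the top view and is about 1 px off in the side view. Next I go above the handle and turn a quarter.

```bash
python3 -m pendant '{"dp":[[0.0103,0.0249,0],[0.0103,0.0249,0],[0.0103,0.0249,0],[0.0103,0.0249,0],[0.0103,0.0249,0],[0.0103,0.0249,0],[0.0103,0.0249,0],[0.0103,0.0249,0],[0.0103,0.0249,0],[0.0103,0.0249,0],[0,0,0],[0,0,0]],"turn":[0.1584,0.1584,0.1584,0.1584,0.1584,0.1584,0.1584,0.1584,0.1584,0.1584,0,0],"gripper":[1,1,1,1,1,1,1,1,1,1,1,1]}' 20
python3 st.py
```

```text
time: 9.35
ee_pos: [0.5938, -0.0006, 0.3038]
tcp_rot: [-0.507, -3.1, 0.002]
wrist_force: [0.4, -0.8, -0.9]
opening: 0.0856
grasp_force: 0.0
t 9.35 tcp [ 0.5938 -0.0006  0.3038] y-angle 1.247 zax [-0.001 -0.001 -1.   ] in press [-0.0007  0.0089] F [ 0.4 -0.8 -0.9] F press xy [ 0.7 -0.7] open 0.0856 grip 0.0 q7 1.28
```

```bash
python3 -m pendant '{"dp":[[-0.0038,-0.0071,-0.02],[0,0,-0.025],[0,0,-0.025],[0,0,-0.023],[0,0,-0.02],[0,0,-0.01],[0,0,-0.009],[0,0,0],[0,0,0]],"turn":[-0.012,0,0,0,0,0,0,0,0],"gripper":[1,1,1,1,1,1,1,1,1]}' 20
python3 st.py
```

```text
time: 10.48
ee_pos: [0.591, -0.0072, 0.1728]
tcp_rot: [0.523, 3.096, 0.001]
wrist_force: [-0.2, 0.8, -0.9]
opening: 0.0856
grasp_force: 0.0
t 10.47 tcp [ 0.591  -0.0072  0.1728] y-angle 1.236 zax [ 0.001  0.    -1.   ] in press [-0.0012  0.0019] F [-0.2  0.8 -0.9] F press xy [-0.5  0.7] open 0.0856 grip 0.0 q7 1.34
```

```bash
python3 -m pendant '{"dp":[[0,0,0],[0,0,0],[0,0,0],[0,0,0],[0,0,0],[0,0,0]],"turn":[0,0,0,0,0,0],"gripper":[-0.3,-0.45,-0.55,-0.7,-1,-1]}' 20
python3 st.py
```

```text
time: 11.22
ee_pos: [0.5905, -0.0071, 0.1722]
tcp_rot: [0.522, 3.098, 0.0]
wrist_force: [0.6, -0.1, 1.1]
opening: 0.0174
grasp_force: 22.2
t 11.22 tcp [ 0.5905 -0.0071  0.1722] y-angle 1.237 zax [ 0. -0. -1.] in press [-0.0016  0.0017] F [ 0.6 -0.1  1.1] F press xy [0.6 0.2] open 0.0174 grip 22.2 q7 1.34
```

Gripped on the handle (17.4 mm) with almost no side force. I firm the grip and lift a little.

```bash
python3 -m pendant '{"dp":[[0,0,0],[0,0,0],[0,0,0.002],[0,0,0.002],[0,0,0.002],[0,0,0.002],[0,0,0]],"turn":[0,0,0,0,0,0,0],"gripper":[-1,-1,-1,-1,-1,-1,-1]}' 50
python3 st.py
```

```text
time: 12.1
ee_pos: [0.5898, -0.0069, 0.18]
tcp_rot: [-0.522, -3.097, -0.0]
wrist_force: [-0.5, 0.1, -5.9]
opening: 0.0169
grasp_force: 49.0
t 12.1 tcp [ 0.5898 -0.0069  0.18  ] y-angle 1.237 zax [-0.001  0.    -1.   ] in press [-0.0024  0.0017] F [-0.5  0.1 -5.9] F press xy [-0.5 -0. ] open 0.0169 grip 49.0 q7 1.33
```

Free at about 6 N, which is its weight, with no side force. I continue up to 45 mm.

```bash
python3 -m pendant '{"dp":[[0,0,0.003],[0,0,0.003],[0,0,0.003],[0,0,0.003],[0,0,0.003],[0,0,0.003],[0,0,0]],"turn":[0,0,0,0,0,0,0],"gripper":[-1,-1,-1,-1,-1,-1,-1]}' 50
python3 st.py
```

```text
time: 12.98
ee_pos: [0.5907, -0.0071, 0.1985]
tcp_rot: [0.522, 3.097, 0.0]
wrist_force: [0.2, 0.2, -6.1]
opening: 0.0172
grasp_force: 49.1
t 12.97 tcp [ 0.5907 -0.0071  0.1985] y-angle 1.237 zax [ 0.001  0.    -1.   ] in press [-0.0015  0.0018] F [ 0.2  0.2 -6.1] F press xy [0.1 0.3] open 0.0172 grip 49.1 q7 1.32
```

```bash
python3 -m pendant '{"dp":[[0,0,0.003],[0,0,0.003],[0,0,0.003],[0,0,0.003],[0,0,0.003],[0,0,0.003],[0,0,0.001],[0,0,0],[0,0,0],[0,0,0],[0,0,0],[0,0,0],[0,0,0]],"turn":[0,0,0,0,0,0,0,0,0,0,0,0,0],"gripper":[-1,-1,-1,-1,-1,-1,-1,-1,-1,-1,-1,-1,-1]}' 50
python3 st.py
python3 - <<'E'
from h import *
ims=[]
for c,(u,v) in dict(side=(262,180),top=(280,192)).items():
    d=vision.snapshot(c);ims.append(cv2.resize(d["pixels"][v-48:v+48,u-32:u+32,::-1],None,fx=6,fy=6,interpolation=cv2.INTER_CUBIC))
cv2.imwrite("pics/crop4.png",np.hstack(ims))
E
```

```text
time: 14.6
ee_pos: [0.5904, -0.0071, 0.2171]
tcp_rot: [-0.522, -3.098, 0.0]
wrist_force: [0.2, 0.3, -5.6]
opening: 0.0175
grasp_force: 49.0
t 14.6 tcp [ 0.5904 -0.0071  0.2171] y-angle 1.237 zax [-0. -0. -1.] in press [-0.0018  0.0017] F [ 0.2  0.3 -5.6] F press xy [0.1 0.4] open 0.0175 grip 49.0 q7 1.31
```

View pics/crop4.png

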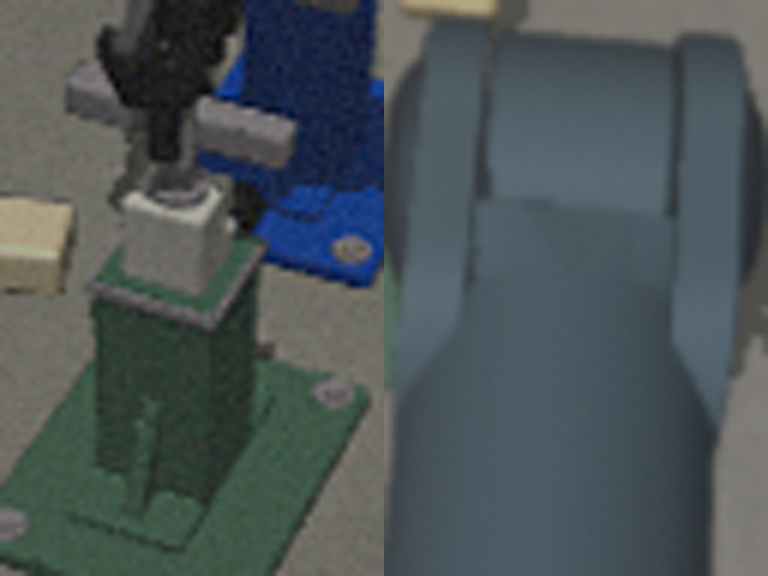

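The crop shows the plunger block standing well out of the sleeve (side, 175,240), upright, with the handle in the fingers. Side force is about 0 and the lift is 45 mm. Handing in.

```bash
python3 -c "
from plant import manip
print(manip.sign_off())"; python3 st.py
```

```text
the job is handed in; nothing more can be done
None
the job is handed in; nothing more can be done
```

I pulled the lock knob out about 12 mm, where it stayed, drew the plunger straight up 45 mm with almost no side force, and handed the job in still holding it by the handle; no verdict was shown, and I did not check the stamped bar in the images.

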